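Clamp a handle blank with the cam lever

ROBOT

A 6-joint arm with a two-finger parallel gripper is mounted at the origin on a cart in front of the work surface, level with it; the furniture and walls round the work are solid. World frame = base frame: x ahead of the robot, y to its left, z up, the work surface at z = 0. Lengths are in m, angles in degrees, forces in N, time in s.
With the tool pointing down it reaches from about 0.2 to 0.875 m from the base axis. Payload 3.4 kg.
Tool frame: the origin (TCP) lies midway between the tips of the shut fingers; the grasp point (between the pads) lies 19 mm behind it; z points along the fingers, y is the direction in which the jaws open and shut (so a half turn about z gives the same grasp; the last joint's range is limited). The gripper opens to 94 mm and grips with 3 to 60 N. Pads are 16 mm wide; open, the fingers measure 119 mm over their backs; the gripper's body (75 mm by 177 mm) begins 78 mm behind the grasp point.
Start: joints at [69.557, 15.808, 86.224, -0, 77.962, -6.933], TCP at [0.134, 0.559, 0.17] pointing down, gripper open.
Joint ranges: [-165.64, 165.64], [-43.16, 119.46], [12.63, 154.43], [-67.54, 247.53], [6.08, 155.33], [-154.97, 154.97]. Speed limits (degrees/s): [147.25, 147.25, 180, 180, 180, 180].

INTERFACE

Orientations are given as a 3x3 rotation matrix whose columns are the frame's x, y, z axes.
In Python, from station import robot gives the robot as it stands. The module is installed in compiled form; this text tells all that it offers.
- The arm moves only by the tool arm_command, never from a script. Its argument "steps" is a list of rows, each a list of 4 numbers: the shift along the tool's x, y, z in cm, then the turn about the tool's z in degrees. A call has 1 to 12 rows; each row shifts and turns the commanded pose from where the row before left it, along the tool's axes as they then stand; what a row does not reach is not made up. A row lasts 1/10 s, in which the tool goes at most 50 mm and 8.59 degrees, less where a joint would pass 70% of its speed; a pose out of reach is approached as far as the arm can. A call is refused whole if a number of a shift passes 5 or a number of a turn 8.59, either way. A call with a gripper value outside its range is refused whole. "hand" is the gripper command: -1 is shut, 1 is fully open, values between are in proportion, set as the call begins (left out, the last holds). The fingers move at their own pace and stop on an object; "newtons" is the grip in N (left out, the last holds). Time passes only in rows, so rows that do not move let the fingers close. It gives the time, the measured TCP pose, the force and the opening at its end, in the units of the state.
- robot.state(): the state, without advancing time (a new reading comes with each control period).
- robot.camera(name): name is "scene" or "side" or "wrist"; returns (picture, depth): 384x512x3 uint8, red, green, blue; 384x512 float32, m along the optical axis (not along the pixel's ray), 0 where there is no reading.
- robot.get_calibration(name): a dict with "fx", "fy", "cx", "cy" (pixels), "D" ([k1, k2, p1, p2, k3] as OpenCV has them; the pictures are not rectified), "xyz" and "orientation" of the camera in the world. Camera axes: x right, y up, looking along -z (the intrinsics and any distortion apply to the point x, -y, -z); pixel columns grow to the right and rows downward; lengths in m; the calibration is good to about 2 mm. A picture is of the moment at which its call begins: read the wrist's pose just before it. get_calibration takes no time and is no camera call; for the wrist camera it gives the pose at the moment of the call.
- robot.hand_in(): hands the job in, once; it reports no verdict.
Trained networks look in the newest picture that a camera, given by its name, has taken for a name from the list of things; names that differ only in an ending like _2 or _b are one class to them, and where a whole thing is asked for, a point or a joint stands for the part that bears it (a point fixed in the world has none). Each returns a list of dicts, best first, with "p" (0 to 1); they miss things now and then, are a little off and sometimes report something else, mostly with a low value. They report only what shows in the picture. A call takes as long as a camera call.
- robot.find_in(camera, target): "uv" ([column, row] in pixels, amid what is visible of it).
The state is a dict: "t": time; "joints": joint angles; "qvel": joint speeds; "tau": joint torques, N m; "tool_pos": TCP position; "orientation": TCP orientation; "wrist_force": force on the tool from outside, world axes, zero at the start; "moment": the same for the moment, N m; "grip_width": finger opening in m.
Only numpy, scipy, OpenCV 4.12 (cv2) and the standard library are available. Lean on these libraries where they do the work, as an engineer would, in place of code of your own. Each camera call takes 0.05 s, during which the arm holds its last target. There are 200 camera calls.

TASK

With a fingertip, push the wooden block that lies on the plywood clamping board along its fence until its far end rests against the end stop. Then, with one finger on the steel cam lever, push the lever round clockwise (seen from above) until the cam holds the block tight against the fence, and leave it clamped. Do not lift the block, and leave the pencil, the spare block and the other things on the bench where they are.

Things in the scene. Friction and masses are not known exactly. Their poses are not given: they have to be found in the camera images.
- jig: Clamping board fixed to the bench: plywood 250 (x) x 230 (y) x 24 mm; origin at bench level, z up; it spans x -125..125, y -125..105 mm. Left on it a wooden fence along x, guiding face at y = 45 mm looking to -y (x -105..100, y 45..67). At the far end the end stop, face at x = 85 mm looking to -x (x 85..105, y 0..45). Fence and stop tops at z = 38 mm.
- stop_face (a point): Point on the face of the end stop, at the board frame's (85, 25, 31) mm; the block's far end rests here, its long axis on this line, when home. Axes as the board's.
- blank_mid (a point): Centre of the brown wooden block on the board, 40 x 130 x 30 mm (top at z = 54 mm), 0.09 to 0.18 kg. Its own y is its long axis (130 mm), nearly along the board's x. At the start within 6 mm of the fence and 20 to 50 mm short of the stop. Home and clamped it is at x = 20, y = 25 mm in the board's frame.
- pivot (a point): On the vertical axis of the cam lever, at the lever's half height; (26, -25.4, 54) mm in the board's frame. The cam is a round dark wooden eccentric under the lever, turning with it: radius 24 mm, centre 9 mm off the pivot, 25.5 to 45.5 mm above the bench; its edge presses on the block's right side.
- lever_tip (a point): End of the lever on its centre line at half its height, 95 mm from the pivot. The lever is a straight steel bar 18 mm wide, 16 mm high (46 to 62 mm above the bench), with 22 mm free under it above the board. Push it on its flank, on the side towards the stop, e.g. 75 mm from the pivot.
- cam_lever: Lever and cam; origin on the pivot axis, x along the lever away from the pivot, z up. Clockwise from above clamps. It starts 0.87 to 1.32 rad clockwise from the board's +x (towards -y); the cam meets a block at the fence at about 2.1 rad and is tight 0.1 to 0.4 rad later; hard stop at 2.87. It takes 0.06 Nm free and 0.3 to 0.6 Nm when tight; friction holds it where left.
- blank: The same wooden block as blank_mid; origin at the centre of its underside, y along its 130 mm.
- pencil: Pencil 171 mm long, 8 mm thick, lying on the board left of the fence; origin mid-length at its underside. Bystander.
- spare_block: Shorter dark wooden block 42 x 110 x 28 mm on the bench left of the board; origin under its centre. Bystander.
- file_fine: Thin file with a yellow handle, 271 mm long, 29 mm high, on the bench right of the board; origin under its middle, y along it. Bystander.
- try_square: Try square 180 x 124 x 20 mm on the bench far left. Bystander.
- wax_pot: Round pot with a lid, 69 mm wide, 41 mm high, on the bench to the right. Bystander.
- hammer: Hammer 265 mm long, 33 mm high, on the bench at the near right. Bystander.

How it is judged (in metres and radians):
On the way:
1. the block is pushed up to the end stop while the cam is still off it (x of blank_mid in the frame of jig above 0.017 m and contact force between cam_lever and blank below 0.5 N), for 0.1 s.
At the end, for the whole second after the job is handed in: The block lies flat on the board within 3 mm of the end stop and within 2 mm of the fence, parallel to it within 0.03 rad, at rest, and the cam presses on it with more than 3 N (x of blank_mid in the frame of jig above 0.017 m and y of blank_mid in the frame of jig above 0.023 m and angle between the y axis of blank and the x axis of jig, either way round below 0.03 rad and z of blank_mid in the frame of jig below 0.043 m and contact force between cam_lever and blank above 3 N and linear speed of blank below 0.01 m/s); the robot touches nothing.
It fails at once if the block was lifted or tipped (z of blank_mid in the frame of jig above 0.047 m or angle between blank's own z axis and vertical above 0.2 rad).
It fails at once if a bystander (pencil, spare block, file, try square, wax pot or hammer) was shifted by more than 20 mm (distance of any of pencil, spare_block, file_fine, try_square, wax_pot, hammer from where it was at the start of the episode above 0.02 m).
It also fails if it takes over 51 s, if anything falls off the work surface, if the arm or the gripper's body presses on something with over 40 N, if the wrist force passes 120 N, or if a joint passes its speed limit or range.

## Working session

There is one attempt and no reset: what is moved stays moved. The work goes in short steps, Python scripts to look and compute and a tool call to move; the robot and the scene stay as the last step left them, time stands still between calls to the robot, and variables do not carry over. Pictures are saved under pics/ and viewed, about 8 in all and at most 12, crops included, and the job is handed in when it is done.

Besides the shell and the picture viewer there is one more tool, called after "Emit:" as name([rows], argument=value, ...), one row to a line, values as JSON. arm_command: Moves the arm, as the interface text tells. Its arguments: {"type":"object","properties":{"steps":{"type":"array","items":{"type":"array","items":{"type":"number"}}},"hand":{"type":"number"},"newtons":{"type":"number"}},"required":["steps"]}

```bash
mkdir -p pics
cat > h.py <<'E'
import numpy as np, cv2
from station import robot
def snap(cam,fn=None):
    c=robot.get_calibration(cam); im,d=robot.camera(cam)
    if fn: cv2.imwrite('pics/'+fn,im[:,:,::-1])
    return im,d,c
def world(c,u,v,d=None,z=None):
    K=np.array([[c['fx'],0,c['cx']],[0,c['fy'],c['cy']],[0,0,1.]])
    p=cv2.undistortPoints(np.array([[[u,v]]],float),K,np.array(c['D'],float))[0,0]
    r=np.array(c['orientation'])@np.array([p[0],-p[1],-1.]); o=np.array(c['xyz'])
    if z is not None: d=(z-o[2])/r[2]
    return o+r*d
E
python3 - <<'E'
from h import *
s=robot.state();print(s['t'],s['tool_pos'],s['orientation'])
zz=dict(blank_mid=.054,pivot=.062,lever_tip=.062,stop_face=.038,jig=.024)
for cam in ('scene','side','wrist'):
    im,d,c=snap(cam,cam+'0.png'); print(cam,np.round(c['xyz'],3))
    for n in zz:
        for r in robot.find_in(cam,n)[:2]:
            u,v=r['uv']; print(n,np.round(r['p'],2),np.round([u,v]),np.round(world(c,u,v,z=zz[n]),3),np.round(world(c,u,v,d=d[int(v),int(u)]),3))
a=cv2.imread('pics/scene0.png')
E
```

```text
0.0 [0.13410987 0.55849889 0.16912873] [[-9.72325632e-01  2.33628899e-01 -6.33957276e-04]
 [ 2.33629653e-01  9.72324197e-01 -1.68550791e-03]
 [ 2.22628642e-04 -1.78697376e-03 -9.99998379e-01]]
scene [-0.269 -0.688  1.023]
blank_mid 0.84 [257. 185.] [ 0.553 -0.02   0.054] [ 0.556 -0.017  0.051]
blank_mid 0.66 [277. 184.] [ 0.605 -0.067  0.054] [ 0.6   -0.07   0.059]
pivot 0.87 [266. 196.] [ 0.523 -0.083  0.062] [ 0.556 -0.058  0.022]
lever_tip 0.8 [276. 183.] [ 0.597 -0.069  0.062] [ 0.6   -0.068  0.059]
stop_face 0.89 [272. 199.] [ 0.546 -0.09   0.038] [ 0.558 -0.081  0.023]
jig 0.78 [270. 197.] [ 0.559 -0.072  0.024] [ 0.559 -0.071  0.024]
side [0.348 1.444 1.159]
blank_mid 0.77 [248. 204.] [0.565 0.029 0.054] [0.567 0.018 0.046]
pivot 0.88 [242. 206.] [0.581 0.051 0.062] [0.586 0.021 0.038]
lever_tip 0.52 [240. 188.] [ 0.606 -0.059  0.062] [ 0.606 -0.057  0.063]
stop_face 0.85 [245. 203.] [ 0.581 -0.002  0.038] [0.577 0.019 0.054]
jig 0.7 [246. 206.] [0.577 0.002 0.024] [0.574 0.022 0.04 ]
wrist [0.058 0.577 0.384]
```

View pics/scene0.png

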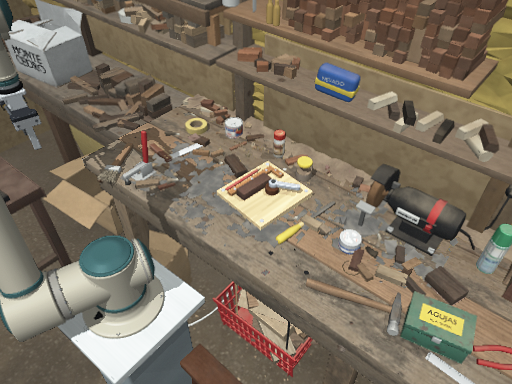

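View pics/side0.png

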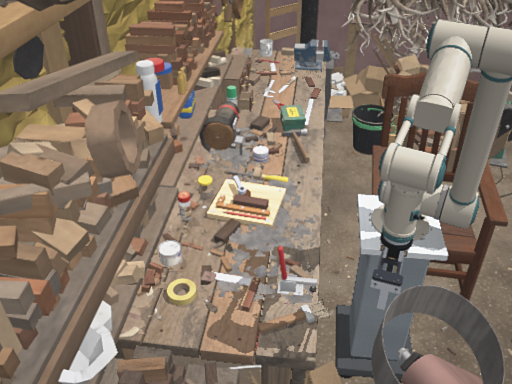

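Emit:
arm_command([
  [-2,-1.5,-3,0],
  [-3.8,-2.9,-1,0],
  [-3.8,-2.9,0,0],
  [-3.8,-2.9,0,0],
  [-3.8,-2.9,0,0],
  [-3.8,-2.9,0,0],
  [-3.8,-2.9,0,0],
  [-3.8,-2.9,0,0],
  [-3.8,-2.9,0,0],
  [-3.8,-2.9,0,0],
  [-3.8,-2.9,0,0],
  [-3.8,-2.9,0,0],
], hand=-1)

```text
t: 2.1
tool_pos: [0.4832, 0.1303, 0.2102]
orientation: [[-0.972, 0.234, 0.001], [0.234, 0.972, 0.0], [-0.001, 0.001, -1.0]]
wrist_force: [0.4, 0.9, -0.0]
grip_width: 0.0019
```

Emit:
arm_command([
  [-3.8,-2.9,0,0],
  [-3.8,-2.9,0,0],
  [-3.8,-2.9,0,0],
  [-3.8,-2.9,0,0],
  [-1,-1,0,0],
  [0,0,0,0],
  [0,0,0,0],
])

```text
t: 2.8
tool_pos: [0.6093, -0.0273, 0.2098]
orientation: [[-0.972, 0.234, -0.001], [0.234, 0.972, 0.001], [0.002, 0.001, -1.0]]
wrist_force: [0.2, -0.0, -0.4]
grip_width: 0.0003
```

Run:
```python
from h import *
s=robot.state();print(s['t'],s['tool_pos'],s['orientation'],s['joints'],s['grip_width'])
zz=dict(blank_mid=.054,pivot=.062,lever_tip=.062,stop_face=.038,jig=.024)
im,d,c=snap('wrist','w1.png'); print(np.round(c['xyz'],3)); np.save('w1d.npy',d); import pickle; pickle.dump((im,d,c),open('w1.pkl','wb'))
for n in zz:
        for r in robot.find_in('wrist',n)[:2]:
            u,v=r['uv']; print(n,np.round(r['p'],2),np.round([u,v]),np.round(world(c,u,v,z=zz[n]),3),np.round(world(c,u,v,d=d[int(v),int(u)]),3))
```

```text
2.8 [ 0.60926308 -0.02727144  0.20976734] [[-0.9723269   0.23362015 -0.00142086]
 [ 0.23361823  0.97232741  0.0013912 ]
 [ 0.00170656  0.00102076 -0.99999802]] [-9.14322336e+00  1.78659912e+01  7.76408968e+01  6.60554502e-02
  8.45861570e+01 -8.56392526e+01] 0.00034373608532290193
[ 0.533 -0.01   0.424]
blank_mid 0.97 [262. 129.] [0.555 0.003 0.054] [0.555 0.003 0.053]
blank_mid 0.62 [ 3. 68.] [ 0.388 -0.322  0.054] [ 0.372 -0.356  0.014]
pivot 0.55 [226. 140.] [ 0.558 -0.048  0.062] [ 0.56  -0.052  0.022]
lever_tip 0.62 [222. 174.] [ 0.601 -0.065  0.062] [ 0.601 -0.065  0.062]
stop_face 0.85 [231. 140.] [ 0.561 -0.044  0.038] [ 0.562 -0.045  0.024]
stop_face 0.18 [260. 132.] [ 0.559 -0.001  0.038] [ 0.558 -0.001  0.053]
jig 0.61 [227. 144.] [ 0.565 -0.052  0.024] [ 0.565 -0.052  0.022]
```

View pics/w1.png

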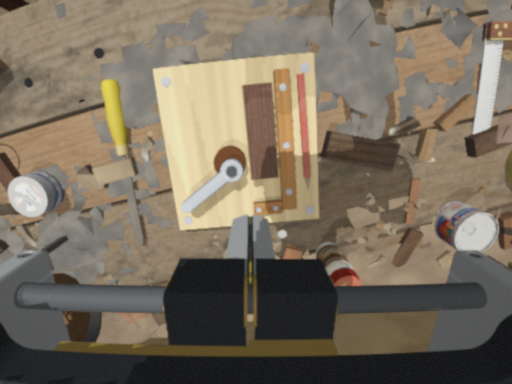

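The wrist picture shows the board (corners about (154,68), (314,53), (320,218), (180,230)), with fence at columns 275–295, end stop at (268,208), block at (260,130), lever from pivot (231,170) to tip (187,207). Now I measure poses from depth.

```bash
cat > m.py <<'E'
from h import *
def cloud(c,d):
    K=np.array([[c['fx'],0,c['cx']],[0,c['fy'],c['cy']],[0,0,1.]])
    v,u=np.mgrid[:384,:512]; p=cv2.undistortPoints(np.stack([u,v],-1).reshape(-1,1,2).astype(float),K,np.array(c['D'],float)).reshape(384,512,2)
    r=np.stack([p[...,0],-p[...,1],-np.ones((384,512))],-1)*d[...,None]
    return r@np.array(c['orientation']).T+c['xyz']
def rect(P,lo,hi,roi,er=0,cols=None):
    m=((P[...,2]>lo)&(P[...,2]<hi)).astype(np.uint8)
    M=np.zeros_like(m); x0,y0,x1,y1=roi; M[y0:y1,x0:x1]=m[y0:y1,x0:x1]
    n,l,s,_=cv2.connectedComponentsWithStats(M); k=1+np.argmax(s[1:,4])
    q=P[l==k]; r=cv2.minAreaRect((q[:,:2]*1000).astype(np.float32))
    return r,q
E
python3 - <<'E'
from m import *; import pickle
im,d,c=pickle.load(open('w1.pkl','rb')); P=cloud(c,d)
for n,lo,hi,roi in [('board',.017,.058,(140,40,335,240)),('fence',.034,.045,(240,60,310,222)),('block',.048,.059,(235,75,282,190)),('lever',.056,.07,(170,145,246,218))]:
    r,q=rect(P,lo,hi,roi); print(n,np.round(r,1) if 0 else r,len(q),np.round(np.median(q[:,2]),4)); print(np.round(cv2.boxPoints(r)).tolist())
E
```

```text
board ((576.0728759765625, -33.17987060546875), (231.401123046875, 250.16925048828125), 81.76849365234375) 23610 0.0237
[[436.0, -130.0], [683.0, -166.0], [716.0, 63.0], [469.0, 99.0]]
fence ((582.8229370117188, 13.574256896972656), (65.4139404296875, 210.8533935546875), 78.8709716796875) 2505 0.0372
[[473.0, 2.0], [680.0, -39.0], [693.0, 25.0], [486.0, 66.0]]
block ((558.9985961914062, -0.6597366333007812), (40.26420211791992, 129.8634796142578), 81.8629150390625) 2775 0.0532
[[492.0, -11.0], [620.0, -30.0], [626.0, 10.0], [498.0, 28.0]]
lever ((619.2711791992188, -86.12312316894531), (30.783832550048828, 109.21794891357422), 30.956157684326172) 1033 0.0611
[[578.0, -47.0], [634.0, -141.0], [661.0, -125.0], [604.0, -31.0]]
```

Emit:
arm_command([
  [0,0,0,-5.3],
  [4.9,0.6,0,0],
  [4.9,0.6,0,0],
  [4.9,0.7,0,0],
  [0,0,4,0],
  [0,0,4,0],
  [0,0,4,0],
  [0,0,3,0],
  [0,0,1.4,0],
  [0,0,1,0],
  [0,0,0,0],
  [0,0,0,0],
])

```text
t: 4.3
tool_pos: [0.4682, 0.0116, 0.0367]
orientation: [[-0.99, 0.142, 0.001], [0.142, 0.99, -0.0], [-0.001, 0.0, -1.0]]
wrist_force: [-0.2, 0.2, 0.1]
grip_width: 0.0006
```

```bash
cat >> m.py <<'E'
B=np.array([.5775,-.0233]); a=np.deg2rad(-8.23); R=np.array([[np.cos(a),-np.sin(a)],[np.sin(a),np.cos(a)]])
def bd(p): return 1000*(R.T@(np.array(p)[:2]-B))
def st():
    s=robot.state(); X=s['orientation'][0]; 
    print('t',s['t'],'tcp board',np.round(bd(s['tool_pos']),1),'z',round(s['tool_pos'][2],4),'-x ang',np.degrees(np.arctan2(-s['orientation'][1][0],-s['orientation'][0][0])),'F',np.round(s['wrist_force'],1))
E
python3 - <<'E'
from m import *
st(); im,d,c=snap('wrist','w2.png')
E
```

```text
t 4.3 tcp board [-113.2   18.9] z 0.0367 -x ang -8.185986655886444 F [-0.2  0.2  0.1]
```

View pics/w2.png

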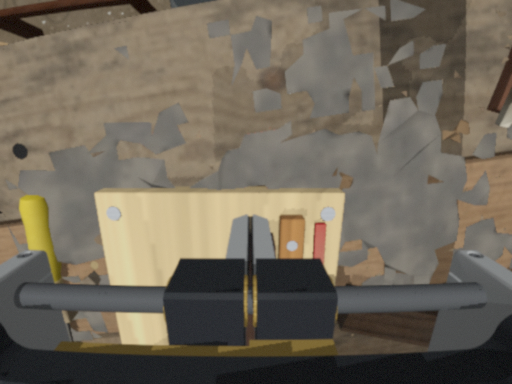

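Fingertip is on the board, lined up behind the block, left of the fence. Push.

Emit:
arm_command([
  [-1,0.1,0,0],
  [-0.6,0,0,0],
  [-0.4,0,0,0],
  [-0.4,0,0,0],
  [-0.4,0,0,0],
  [-0.4,0,0,0],
  [-0.4,0,0,0],
  [-0.4,0,0,0],
  [-0.4,0,0,0],
  [-0.4,0,0,0],
  [0,0,0,0],
])

```text
t: 5.45
tool_pos: [0.5159, 0.0055, 0.036]
orientation: [[-0.99, 0.143, 0.001], [0.143, 0.99, -0.0], [-0.001, 0.0, -1.0]]
wrist_force: [-0.7, 0.0, -0.2]
grip_width: 0.0006
```

Emit:
arm_command([
  [-0.3,0,0,0],
  [-0.3,0,0,0],
  [-0.2,0,0,0],
  [0,0,0,0],
])

```text
t: 5.85
tool_pos: [0.5235, 0.0044, 0.036]
orientation: [[-0.99, 0.143, 0.0], [0.143, 0.99, 0.0], [-0.0, 0.0, -1.0]]
wrist_force: [0.6, -0.6, -0.3]
grip_width: 0.0005
```

```bash
cat > look.py <<'E'
from m import *; import sys
st()
for cam in ('scene','side'):
    im,d,c=snap(cam); P=cloud(c,d); b=np.stack([(P[...,0]-B[0])*1000,(P[...,1]-B[1])*1000],-1)@R
    for n,lo,hi,x0,x1,y0,y1 in [('block',.049,.058,-105,95,2,44)]:
        m=(P[...,2]>lo)&(P[...,2]<hi)&(b[...,0]>x0)&(b[...,0]<x1)&(b[...,1]>y0)&(b[...,1]<y1)
        q=b[m]; print(cam,n,m.sum(),'x',np.round(np.percentile(q[:,0],[1,99]),1),'y',np.round(np.percentile(q[:,1],[1,99]),1),np.round(cv2.minAreaRect(q.astype(np.float32))[0],1)) if m.any() else 0
    if len(sys.argv)>1: cv2.imwrite(f'pics/{cam}_{sys.argv[1]}.png',cv2.resize(im[150:240,190:330,::-1],None,fx=5,fy=5,interpolation=2))
E
python3 look.py a
```

```text
t 5.85 tcp board [-57.4  19.7] z 0.036 -x ang -8.21057514159423 F [ 0.6 -0.6 -0.3]
scene block 240 x [-86.7  42.1] y [ 2.2 39.1] [-22.4  21.7]
side block 215 x [-84.   44.3] y [ 3.3 43.5] [-20.   23.4]
```

View pics/scene_a.png

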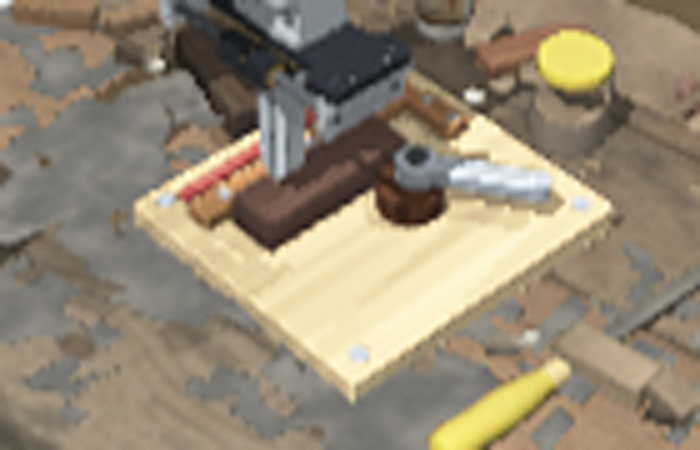

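Run:
```python
from m import *; import pickle
st()
im,d,c=pickle.load(open('w1.pkl','rb')); P=cloud(c,d)
for v in (205,212,216,220,225,235): print('w1',v,[np.round(P[v,u]*1000).tolist() for u in (243,256)])
for cam in ('scene','side'):
    im,d,c=snap(cam); P=cloud(c,d); b=np.stack([(P[...,0]-B[0])*1000,(P[...,1]-B[1])*1000],-1)@R
    for z in range(50,110,6):
        m=(abs(P[...,2]*1000-z)<3)&(b[...,0]>-85)&(b[...,0]<-30)&(b[...,1]>-10)&(b[...,1]<50)
        q=b[m]
        if len(q): print(cam,z,len(q),np.round([q.min(0),q.max(0)],0).tolist())
```

```text
t 5.95 tcp board [-57.9  19.7] z 0.0359 -x ang -8.211937981906214 F [ 0.1  0.3 -0.6]
w1 205 [[666.0, -52.0, 23.0], [666.0, -31.0, 37.0]]
w1 212 [[677.0, -55.0, 24.0], [677.0, -34.0, 37.0]]
w1 216 [[599.0, -30.0, 250.0], [601.0, -21.0, 249.0]]
w1 220 [[599.0, -30.0, 257.0], [601.0, -21.0, 256.0]]
w1 225 [[599.0, -30.0, 265.0], [601.0, -21.0, 265.0]]
w1 235 [[599.0, -29.0, 279.0], [601.0, -22.0, 279.0]]
scene 50 77 [[-85.0, -4.0], [-30.0, 38.0]]
scene 56 53 [[-80.0, -1.0], [-30.0, 38.0]]
scene 68 1 [[-65.0, 21.0], [-65.0, 21.0]]
scene 74 2 [[-67.0, 14.0], [-65.0, 26.0]]
scene 80 8 [[-70.0, 8.0], [-50.0, 27.0]]
scene 86 11 [[-69.0, 5.0], [-50.0, 32.0]]
scene 92 15 [[-68.0, 6.0], [-47.0, 28.0]]
scene 98 13 [[-68.0, 5.0], [-48.0, 26.0]]
scene 104 9 [[-69.0, 7.0], [-54.0, 29.0]]
side 50 40 [[-84.0, -2.0], [-30.0, 47.0]]
side 56 81 [[-85.0, -1.0], [-31.0, 46.0]]
side 62 3 [[-64.0, 11.0], [-40.0, 40.0]]
side 80 6 [[-67.0, 8.0], [-49.0, 29.0]]
side 86 6 [[-66.0, 20.0], [-51.0, 35.0]]
side 92 7 [[-66.0, 17.0], [-50.0, 32.0]]
side 98 8 [[-65.0, 16.0], [-50.0, 35.0]]
side 104 10 [[-67.0, 13.0], [-51.0, 37.0]]
```

Depth contradicts the reported TCP: both fixed cameras and the wrist camera put the physical fingertip about 40 mm above it (z≈0.077 at TCP z 0.036), so it passed over the block, which hasn't moved. I'll retreat, go lower by that offset, and check.

Emit:
arm_command([
  [3,0,0,0],
  [2.7,0,0,0],
  [0,0,2,0],
  [0,0,1,0],
  [0,0,0.3,0],
  [0,0,0.3,0],
  [0,0,0,0],
  [0,0,0,0],
])

```text
t: 6.85
tool_pos: [0.4674, 0.0125, 0.0002]
orientation: [[-0.99, 0.143, 0.001], [0.143, 0.99, 0.0], [-0.001, 0.0, -1.0]]
wrist_force: [0.9, 0.8, 0.5]
grip_width: 0.0005
```

Run:
```python
from m import *
st()
for cam in ('scene','side'):
    im,d,c=snap(cam); P=cloud(c,d); b=np.stack([(P[...,0]-B[0])*1000,(P[...,1]-B[1])*1000],-1)@R
    for z in range(24,80,6):
        m=(abs(P[...,2]*1000-z)<3)&(b[...,0]>-135)&(b[...,0]<-93)&(b[...,1]>-10)&(b[...,1]<43)
        q=b[m]
        if len(q): print(cam,z,len(q),np.round([q.min(0),q.max(0)],0).tolist())
    cv2.imwrite(f'pics/{cam}_b.png',cv2.resize(im[150:240,190:330,::-1],None,fx=5,fy=5,interpolation=2))
```

```text
t 6.85 tcp board [-114.1   19.7] z 0.0002 -x ang -8.212454314232536 F [0.9 0.8 0.5]
scene 24 63 [[-125.0, -10.0], [-94.0, 43.0]]
scene 30 2 [[-117.0, -2.0], [-104.0, 3.0]]
scene 36 3 [[-124.0, 15.0], [-121.0, 23.0]]
scene 42 6 [[-125.0, 7.0], [-102.0, 26.0]]
scene 48 9 [[-124.0, 5.0], [-109.0, 26.0]]
scene 54 11 [[-125.0, 5.0], [-111.0, 29.0]]
scene 60 11 [[-124.0, 5.0], [-108.0, 30.0]]
scene 66 12 [[-125.0, 3.0], [-108.0, 31.0]]
scene 72 12 [[-124.0, 4.0], [-106.0, 30.0]]
scene 78 10 [[-127.0, 5.0], [-108.0, 32.0]]
side 24 39 [[-123.0, -8.0], [-94.0, 42.0]]
side 30 9 [[-122.0, 11.0], [-94.0, 38.0]]
side 42 2 [[-122.0, 27.0], [-111.0, 28.0]]
side 48 10 [[-123.0, 13.0], [-104.0, 33.0]]
side 54 7 [[-123.0, 16.0], [-103.0, 36.0]]
side 60 10 [[-122.0, 12.0], [-104.0, 37.0]]
side 66 9 [[-122.0, 12.0], [-103.0, 34.0]]
side 72 7 [[-122.0, 29.0], [-103.0, 37.0]]
side 78 7 [[-122.0, 29.0], [-104.0, 36.0]]
```

View pics/scene_b.png

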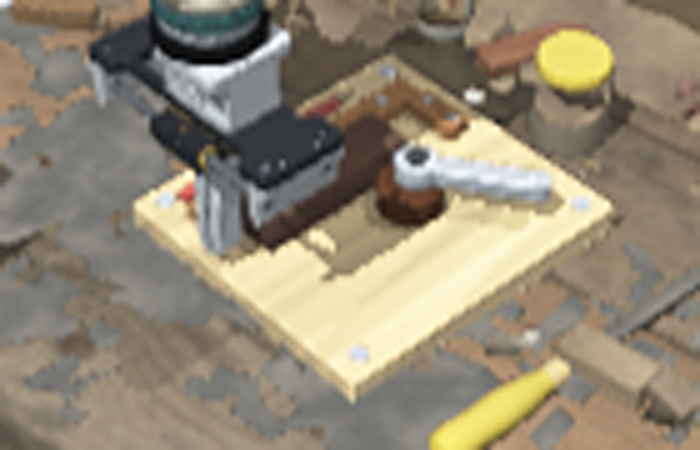

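Now the tip is low behind the block (crop (215,245)), z ≈ 0.039. Lower 4 mm more and push.

Emit:
arm_command([
  [-0.8,0,0.4,0],
  [-0.6,0,0,0],
  [-0.4,0,0,0],
  [-0.4,0,0,0],
  [-0.4,0,0,0],
  [-0.4,0,0,0],
  [-0.4,0,0,0],
  [-0.4,0,0,0],
  [-0.4,0,0,0],
  [-0.4,0,0,0],
  [0,0,0,0],
])

```text
t: 8.05
tool_pos: [0.5133, 0.0059, -0.0039]
orientation: [[-0.99, 0.143, 0.001], [0.143, 0.99, -0.0], [-0.001, 0.0, -1.0]]
wrist_force: [-0.4, -0.1, -0.2]
grip_width: 0.0008
```

```bash
python3 look.py c
```

```text
t 8.05 tcp board [-67.8  19.7] z -0.0039 -x ang -8.216323199181383 F [-0.4 -0.1 -0.2]
scene block 75 x [-78.   73.3] y [ 2.5 35.1] [-2.1 18.6]
side block 200 x [-75.1  70.9] y [ 3.2 43.2] [-2.3 23.3]
```

Emit:
arm_command([
  [-0.4,0,0,0],
  [-0.4,0,0,0],
  [-0.3,0,0,0],
  [-0.2,0,0,0],
  [-0.1,0,0,0],
  [0,0,0,0],
])

```text
t: 8.75
tool_pos: [0.5262, 0.004, -0.0041]
orientation: [[-0.99, 0.143, 0.0], [0.143, 0.99, 0.0], [-0.0, 0.0, -1.0]]
wrist_force: [-0.0, 0.2, 1.1]
grip_width: 0.001
```

```bash
python3 look.py d
```

```text
t 8.75 tcp board [-54.7  19.7] z -0.0041 -x ang -8.211853928993033 F [-0.   0.2  1.1]
scene block 69 x [-65.5  85. ] y [ 2.1 36.2] [10.4 15.4]
side block 209 x [-61.7  84. ] y [ 2.6 43.3] [10.4 23. ]
```

Nearly home; creep until force builds up.

Emit:
arm_command([
  [-0.1,0,0,0],
  [-0.1,0,0,0],
  [0,0,0,0],
  [0,0,0,0],
])

```text
t: 9.25
tool_pos: [0.5267, 0.004, -0.0041]
orientation: [[-0.99, 0.143, -0.002], [0.143, 0.99, 0.0], [0.002, 0.0, -1.0]]
wrist_force: [-4.5, 0.7, 3.5]
grip_width: 0.0005
```

Emit:
arm_command([
  [-0.1,0,0,0],
  [-0.1,0,0,0],
  [0,0,0,0],
  [0,0,0,0],
])

```text
t: 9.65
tool_pos: [0.5265, 0.004, -0.0043]
orientation: [[-0.99, 0.143, -0.006], [0.143, 0.99, 0.001], [0.006, -0.0, -1.0]]
wrist_force: [-7.5, 1.0, 6.6]
grip_width: 0.0005
```

Emit:
arm_command([
  [1,0,0,0],
  [2,0,0,0],
  [2,0,-2,0],
  [0,0,-5,0],
  [0,0,-5,0],
  [0,0,-5,0],
  [0,0,-5,0],
  [-2,-1,0,0],
  [0,0,0,0],
  [0,0,0,0],
])

```text
t: 10.65
tool_pos: [0.4989, -0.0021, 0.2154]
orientation: [[-0.99, 0.143, 0.0], [0.143, 0.99, 0.0], [-0.0, 0.0, -1.0]]
wrist_force: [-0.1, 0.0, -0.4]
grip_width: 0.0001
```

Run:
```python
from m import *
st()
im,d,c=snap('wrist','w3.png'); P=cloud(c,d); b=np.stack([(P[...,0]-B[0])*1000,(P[...,1]-B[1])*1000],-1)@R
def f(n,lo,hi,x0,x1,y0,y1):
    m=(P[...,2]>lo)&(P[...,2]<hi)&(b[...,0]>x0)&(b[...,0]<x1)&(b[...,1]>y0)&(b[...,1]<y1)
    q=b[m].astype(np.float32)
    if len(q)>5: print(n,len(q),np.round(np.percentile(q,[1,99],axis=0),1).tolist(),cv2.minAreaRect(q))
f('board',.017,.03,-140,140,-140,120)
f('fencestop',.033,.044,-120,120,-5,75)
f('block',.048,.058,-105,95,-5,50)
f('lever',.056,.07,-20,125,-135,-8)
```

```text
t 10.65 tcp board [-80.9   9.7] z 0.2154 -x ang -8.24198587316283 F [-0.1  0.  -0.4]
board 12034 [[-124.1, -122.7], [76.6, 103.4]] ((-12.425537109375, -2.6558303833007812), (226.6983184814453, 245.02752685546875), 0.3059201240539551)
fencestop 1495 [[-103.3, 12.9], [67.5, 66.2]] ((-17.04906463623047, 33.58051681518555), (175.03445434570312, 65.82048797607422), 0.18112801015377045)
block 587 [[-44.9, 0.9], [-0.6, 39.0]] ((-18.056556701660156, 19.7958927154541), (54.59041976928711, 38.07716751098633), 0.9106450080871582)
lever 470 [[10.6, -83.8], [56.9, -23.4]] ((41.947669982910156, -48.88157272338867), (26.24923324584961, 80.75927734375), 40.61653518676758)
```

View pics/w3.png

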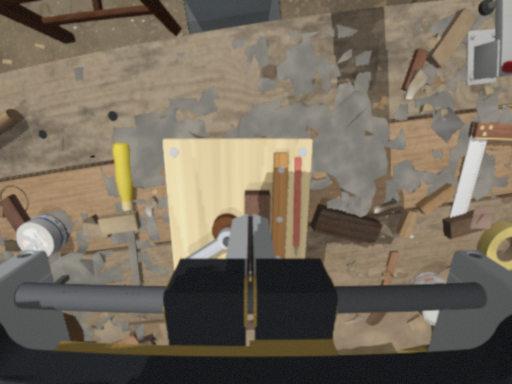

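Block's near end is at x≈-45 (i.e. home, centre x≈20), parallel to the fence, about 5 mm off it. Next: lever; compute finger waypoints and check clearances.

Run:
```python
from m import *
for cam in ('scene','side'):
    im,d,c=snap(cam); P=cloud(c,d); b=np.stack([(P[...,0]-B[0])*1000,(P[...,1]-B[1])*1000],-1)@R
    m=(d>0)&(b[...,0]>60)&(b[...,0]<160)&(b[...,1]>-200)&(b[...,1]<60)&(P[...,2]>.07)&(P[...,2]<.2)
    q=np.c_[b[m],P[m][:,2]*1000]; print(cam,len(q),np.round(q[np.argsort(-q[:,2])][::max(1,len(q)//8)]).tolist())
    m=(d>0)&(P[...,2]>.056)&(P[...,2]<.07)&(b[...,0]>0)&(b[...,0]<125)&(b[...,1]>-125)&(b[...,1]<-10)
    q=b[m]; v=q-[26,-25.4]; k=np.hypot(*v.T); f=k>40; print('lever',np.degrees(np.arctan2(*v[f].mean(0)[::-1])),k.max(),f.sum())
pts=[]
for t in [-51,-60,-70,-80,-90,-100,-110,-120,-130,-140,-150]:
    u=np.array([np.cos(np.radians(t)),np.sin(np.radians(t))]); n=np.array([-u[1],u[0]])
    p=[26,-25.4]+75*u+(9+8*abs(n[0])+12.5*abs(n[1]))*n; pts.append(p)
    print(t,np.round(p,1),'step tool cm', np.round([-(p-pts[-2])[0]/10,(p-pts[-2])[1]/10],2) if len(pts)>1 else '')
```

```text
scene 25 [[147.0, -39.0, 78.0], [155.0, -51.0, 77.0], [153.0, -33.0, 75.0], [156.0, -40.0, 74.0], [159.0, -42.0, 73.0], [156.0, -46.0, 73.0], [158.0, -54.0, 72.0], [147.0, -35.0, 71.0], [152.0, -30.0, 70.0]]
lever -58.10846313457675 92.77661516646252 63
side 14 [[154.0, -35.0, 80.0], [160.0, -18.0, 77.0], [151.0, -27.0, 76.0], [158.0, -47.0, 76.0], [155.0, -27.0, 76.0], [158.0, -13.0, 75.0], [154.0, -35.0, 75.0], [157.0, -21.0, 75.0], [159.0, -36.0, 74.0], [156.0, -17.0, 73.0], [155.0, -26.0, 72.0], [158.0, -12.0, 72.0], [64.0, -73.0, 72.0], [152.0, -28.0, 72.0]]
lever -53.46649342895984 94.81920458316688 41
-51 [ 91.1 -69.2] step tool cm 
-60 [ 82.7 -79.3] step tool cm [ 0.84 -1.01]
-70 [ 71.2 -88.8] step tool cm [ 1.15 -0.95]
-80 [ 57.8 -96. ] step tool cm [ 1.34 -0.72]
-90 [  43.  -100.4] step tool cm [ 1.48 -0.44]
-100 [  31.7 -102.6] step tool cm [ 1.13 -0.22]
-110 [  19.9 -103. ] step tool cm [ 1.18 -0.04]
-120 [   7.7 -101.4] step tool cm [1.22 0.15]
-130 [ -4.5 -97.7] step tool cm [1.22 0.37]
-140 [-16.2 -91.8] step tool cm [1.17 0.6 ]
-150 [-27.  -83.5] step tool cm [1.08 0.82]
```

Emit:
arm_command([
  [-4.8,-1.6,0,0],
  [-4.7,-1.6,0,0],
  [-4.7,-1.6,0,0],
  [-4.7,-1.7,0,0],
  [0,0,4,0],
  [0,0,4,0],
  [0,0,0,0],
])

```text
t: 11.5
tool_pos: [0.671, -0.0919, 0.1283]
orientation: [[-0.99, 0.143, -0.015], [0.143, 0.99, 0.004], [0.015, 0.002, -1.0]]
wrist_force: [-0.4, -0.7, 0.2]
grip_width: 0.0006
```

Emit:
arm_command([
  [0,0,4,0],
  [0,0,4,0],
  [0,0,3,0],
  [0,0,1,0],
  [0,0,0,0],
  [0,0,0,0],
])

```text
t: 12.1
tool_pos: [0.6778, -0.0934, 0.0182]
orientation: [[-0.99, 0.143, 0.003], [0.143, 0.99, -0.001], [-0.004, -0.0, -1.0]]
wrist_force: [-0.1, -0.7, 0.1]
grip_width: 0.0004
```

```bash
python3 look.py e
```

```text
t 12.1 tcp board [109.3 -55. ] z 0.0182 -x ang -8.197324079990132 F [-0.1 -0.7  0.1]
scene block 255 x [-44.5  83.6] y [ 2.3 39.9] [19.3 20.9]
side block 200 x [-42.1  85. ] y [ 2.7 43.7] [21.7 23.1]
```

View pics/scene_e.png

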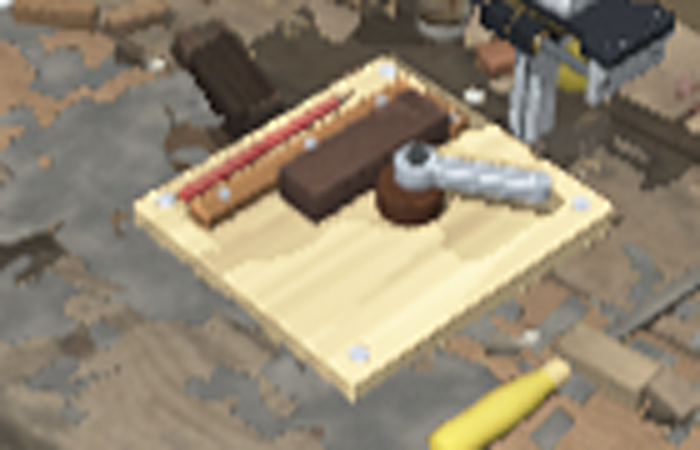

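Block is home against the stop; the finger (crop (530,130)) is beyond the lever on the stop side. Lower and start pushing the lever round.

Emit:
arm_command([
  [0,0,1.5,0],
  [0.9,-0.7,0,0],
  [0.9,-0.7,0,0],
  [0.84,-1.0,0,0],
  [0.6,-0.5,0,0],
  [0.6,-0.5,0,0],
  [0.7,-0.35,0,0],
  [0.7,-0.35,0,0],
  [0.75,-0.2,0,0],
  [0.75,-0.2,0,0],
  [0,0,0,0],
])

```text
t: 13.3
tool_pos: [0.6016, -0.1281, 0.0009]
orientation: [[-0.99, 0.143, -0.001], [0.143, 0.99, 0.0], [0.001, -0.0, -1.0]]
wrist_force: [-0.0, -0.8, -0.0]
grip_width: 0.0005
```

```bash
cat >> look.py <<'E'
    m=(d>0)&(P[...,2]>.055)&(P[...,2]<.066)&(b[...,0]>-60)&(b[...,0]<125)&(b[...,1]>-125)&(b[...,1]<-10)
    q=b[m]; v=q-[26,-25.4]; k=np.hypot(*v.T); f=(k>35)&(k<96); print('lever',np.round(np.degrees(np.arctan2(*np.median(v[f],axis=0)[::-1])),1) if f.any() else None,f.sum())
E
python3 look.py f
```

```text
t 13.3 tcp board [  38.8 -100.3] z 0.0009 -x ang -8.207104474452882 F [-0.  -0.8 -0. ]
scene block 262 x [-45.4  83.6] y [ 2.9 42.1] [18.9 22.8]
lever -95.4 97
side block 209 x [-43.1  86.3] y [ 2.9 43. ] [21.4 23. ]
lever -93.7 46
```

View pics/scene_f.png

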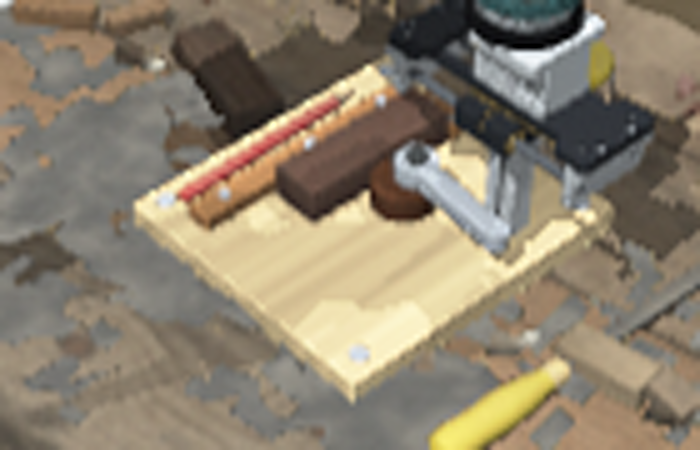

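Finger is on the lever flank (crop (510,220)), lever at about −94°. Continue.

Emit:
arm_command([
  [0.5,-0.1,0,0],
  [0.5,-0.1,0,0],
  [0.5,-0.05,0,0],
  [0.4,0,0,0],
  [0.4,0.05,0,0],
  [0.4,0.05,0,0],
  [0.4,0.05,0,0],
  [0,0,0,0],
])

```text
t: 14.2
tool_pos: [0.5713, -0.1245, 0.001]
orientation: [[-0.99, 0.143, -0.001], [0.143, 0.99, 0.0], [0.001, -0.0, -1.0]]
wrist_force: [0.6, -0.1, 0.1]
grip_width: 0.0005
```

Emit:
arm_command([
  [0.3,0.1,0,0],
  [0.3,0.1,0,0],
  [0.3,0.1,0,0],
  [0,0,0,0],
])

```text
t: 14.6
tool_pos: [0.5685, -0.1227, 0.0014]
orientation: [[-0.99, 0.143, 0.009], [0.143, 0.99, -0.004], [-0.01, -0.003, -1.0]]
wrist_force: [9.6, -3.5, -6.2]
grip_width: 0.0003
```

```bash
python3 look.py g
```

```text
t 14.6 tcp board [  5.3 -99.7] z 0.0014 -x ang -8.205887859908001 F [ 9.6 -3.5 -6.2]
scene block 233 x [-45.6  73.5] y [ 3.5 42.8] [15.2 22.9]
lever -118.3 92
side block 187 x [-42.   85.7] y [ 5.3 43.8] [22.  23.8]
lever -120.6 63
```

Cam is biting at about 2.1 rad (10 N). Push further in small steps.

Emit:
arm_command([
  [0.3,0.1,0,0],
  [0.3,0.1,0,0],
  [0,0,0,0],
  [0,0,0,0],
])

```text
t: 15.1
tool_pos: [0.5667, -0.1219, 0.002]
orientation: [[-0.99, 0.143, 0.016], [0.143, 0.99, -0.007], [-0.017, -0.005, -1.0]]
wrist_force: [12.9, -6.6, -8.9]
grip_width: 0.0003
```

Emit:
arm_command([
  [0.3,0.1,0,0],
  [0.3,0.1,0,0],
  [0,0,0,0],
  [0,0,0,0],
])

```text
t: 15.5
tool_pos: [0.5652, -0.121, 0.0025]
orientation: [[-0.989, 0.143, 0.023], [0.143, 0.99, -0.011], [-0.025, -0.007, -1.0]]
wrist_force: [18.4, -10.3, -12.8]
grip_width: 0.0004
```

```bash
python3 look.py h
```

```text
t 15.5 tcp board [  1.8 -98.5] z 0.0025 -x ang -8.205812961759593 F [ 18.4 -10.3 -12.8]
scene block 226 x [-45.6  68.3] y [ 3.2 42.5] [11.1 22.8]
lever -120.1 92
side block 175 x [-41.2  85.6] y [ 4.5 43.9] [22.3 23.2]
lever -121.3 57
```

Emit:
arm_command([
  [-0.8,-0.4,0,0],
  [-0.8,-0.4,0,0],
  [-1,-0.5,0,0],
  [-1.5,-0.5,0,0],
  [-1,0,-1,0],
  [0,0,-4,0],
  [0,0,-5,0],
  [0,0,-5,0],
  [0,0,-5,0],
  [-4,3,0,0],
  [-4,2,0,0],
  [0,0,0,0],
])

```text
t: 16.8
tool_pos: [0.69, -0.0996, 0.199]
orientation: [[-0.99, 0.14, -0.0], [0.14, 0.99, 0.002], [0.0, 0.002, -1.0]]
wrist_force: [-1.5, 0.0, -0.3]
grip_width: 0.0009
```

```bash
sed -i 's/95,2,44)/95,-5,60)/' look.py; python3 look.py i
python3 - <<'E'
from m import *
im,d,c=snap('wrist','w4.png'); P=cloud(c,d); b=np.stack([(P[...,0]-B[0])*1000,(P[...,1]-B[1])*1000],-1)@R
def f(n,lo,hi,x0,x1,y0,y1):
    m=(P[...,2]>lo)&(P[...,2]<hi)&(b[...,0]>x0)&(b[...,0]<x1)&(b[...,1]>y0)&(b[...,1]<y1)
    q=b[m].astype(np.float32)
    if len(q)>5: print(n,len(q),np.round(np.percentile(q,[1,99],axis=0),1).tolist(),cv2.minAreaRect(q))
f('board',.017,.03,-140,140,-140,120)
f('fencestop',.033,.044,-120,120,-5,75)
f('block',.048,.058,-105,95,-5,50)
f('lever',.056,.07,-60,125,-135,-8)
E
```

```text
t 16.8 tcp board [122.2 -59.4] z 0.199 -x ang -8.042668095706095 F [-1.5  0.  -0.3]
scene block 291 x [-45.4  83.9] y [ 2.1 44.6] [20.1 24.1]
lever -125.2 73
side block 234 x [-42.4  85.5] y [ 2.4 50.3] [21.7 25.1]
lever -127.5 46
board 19923 [[-108.5, -123.0], [122.0, 103.1]] ((5.742340087890625, -2.8595123291015625), (236.08035278320312, 245.31326293945312), 0.2084079086780548)
fencestop 2731 [[-101.8, 0.5], [104.0, 66.4]] ((0.2084197998046875, 31.16993522644043), (208.81602478027344, 72.17947387695312), 0.07836207002401352)
block 3179 [[-43.8, 4.9], [82.4, 44.5]] ((19.29608154296875, 25.106929779052734), (41.266021728515625, 128.9416961669922), 89.99117279052734)
lever 1445 [[-30.3, -101.4], [40.4, -12.2]] ((3.246522903442383, -57.49732208251953), (109.43750762939453, 31.736860275268555), 53.537986755371094)
```

View pics/w4.png

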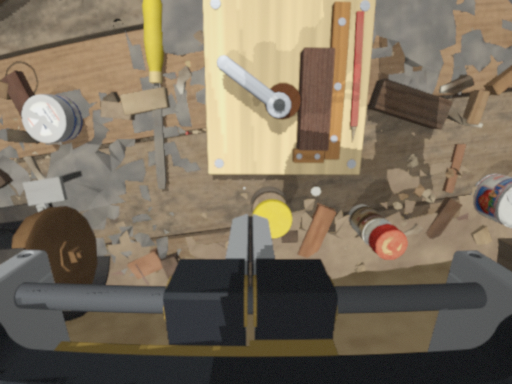

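The lever stayed at about −126° (2.2 rad) and the block is at (19.3, 25.1), parallel to the fence. The wrist picture shows the cam on the block at (285,98), the block against the stop at (312,152), and the gripper clear of everything. Handing in.

```bash
python3 -c "
from station import robot
print(robot.hand_in())"
```

```text
the job is handed in; nothing more can be done
None
```

I pushed the block along the fence to the end stop with the closed fingertips. Then I pushed the lever clockwise on its stop-side flank until the cam clamped the block, backed off and handed in at about 17 s.

**Last checks, from the wrist camera's depth picture:**
- **Block:** its centre is at about (19.3, 25.1) mm in the board's frame against the target (20, 25), and it is parallel to the fence to within the measurement.
- **Lever:** it sits at about 2.2 rad and stayed there after I let go. That is only about 0.1 rad past where the cam meets the block, the low end of the stated tight range.
- **Clamping force:** I could not measure it directly. I judged it tight because the lever resisted with about 20 N at the finger and barely moved as I pushed harder.
- **Bystanders:** no contact was felt and none looked moved in the pictures. I did not measure their positions.

**What disagreed:** the reported TCP height was about 40 mm below where all three cameras showed the fingertips. Because of this, the first push passed over the block without touching it. I lowered the tool by that offset and the second push worked.

The two fixed cameras read the block's position 1 to 3 mm apart, so I relied on the closer wrist view.

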